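Level the test-box shelf with a slot key and keep it pressed

ROBOT

A 6-joint arm with a two-finger parallel gripper is mounted at the origin on the work surface. World frame = base frame: x ahead of the robot, y to its left, z up, the work surface at z = 0. Lengths are in m, angles in rad, forces in N, time in s.
With the tool pointing down it reaches from about 0.3 to 0.85 m from the base axis. Payload 4.2 kg.
Tool frame: the origin (TCP) lies midway between the tips of the shut fingers; the grasp point (between the pads) lies 19 mm behind it; x points along the fingers, z is the direction in which the jaws open and shut, and the axes are right-handed (so a half turn about x gives the same grasp; the last joint's range is limited). The gripper opens to 91 mm and grips with 3 to 60 N. Pads are 32 mm wide; open, the fingers measure 118 mm over their backs; the gripper's body (76 mm by 178 mm) begins 60 mm behind the grasp point.
Start: joints at [1.15, 0.32, 1.565, -0, 1.257, -0.02], TCP at [0.224, 0.529, 0.214] pointing down, gripper open.
Joint ranges: [-3.11, 3.11], [-0.84, 2.01], [0.21, 2.61], [-1.34, 4.49], [0.05, 2.63], [-2.56, 2.56]. Speed limits (rad/s): [2.57, 2.57, 3.14, 3.14, 3.14, 3.14].

INTERFACE

Orientations are given as a rotation vector (axis times angle).
In Python, from workcell import manip gives the robot as it stands.
- The arm moves only by the tool send_rows, never from a script. Its argument "plan" is one flat list of numbers, 7 for each row, row after row: the finger opening in mm, from 0 to 91.2, then the shift along the tool's x, y, z in mm, then the turn, a rotation vector about the tool's x, y, z in rad. In form: [grip, tx, ty, tz, ax, ay, az, grip, tx, ty, tz, ax, ay, az, ...]. A call has 1 to 10 rows; each row shifts and turns the pose as measured when the row begins, along the tool's axes as they then stand; what a row does not reach is not made up. A row lasts 1/8 s, in which the tool goes at most 62.5 mm and 10.7 degrees, less where a joint would pass 70% of its speed; a pose out of reach is approached as far as the arm can. A call is refused whole if a number of a shift passes 62.5 or a number of a turn 0.188, either way. A call with a gripper value outside its range is refused whole. The fingers move at their own pace and stop on an object; the grip force is fixed at half the most. Time passes only in rows, so rows that do not move let the fingers close. It gives the time, the measured TCP pose, the force and the opening at its end, in the units of the state.
- manip.read_state(): the state, without advancing time (a new reading comes with each control period).
- manip.read_camera(name): name is "scene" or "side" or "wrist"; returns the picture (420x560x3 uint8, red, green, blue); there is no depth.
- manip.calibration(name): a dict with "K" (3x3 intrinsics, pixels), "R" (3x3) and "t" (3): a world point X has camera coordinates R X + t; the wrist camera has in their place "T_tool_cam" (4x4, takes a point from camera to tool coordinates, whose origin is the TCP and whose axes are the tool frame's). Camera axes: x right, y down, z forward; pixel columns grow to the right and rows downward; lengths in m; the calibration is good to about 2 mm. A picture is of the moment at which its call begins: read the wrist's pose just before it. calibration takes no time and is no camera call.
- manip.close_job(): hands the job in, once; it reports no verdict.
The state is a dict: "t": time; "joint_positions": joint angles; "qd": joint speeds; "joint_efforts": joint torques, N m; "ee_pos": TCP position; "tool_rot": TCP orientation; "contact_force": force on the tool from outside, world axes, zero at the start; "moment": the same for the moment, N m; "width": finger opening in m.
Only numpy, scipy, OpenCV 4.12 (cv2) and the standard library are available. Lean on these libraries where they do the work, as an engineer would, in place of code of your own. Each camera call takes 0.05 s, during which the arm holds its last target.

TASK

Take the upright key out of its wooden block, fit its blade into the slotted levelling-foot head beside the spirit level, press down with it, not hard, until the sprung shelf with the level is fully down, and turn the head until the bubble stands between the two lines. Finish like that: still gripping the key and pressing the shelf fully down with the bubble between the lines, letting go of nothing. Leave the toy car, the gears and the insulator where they are.

Things in the scene. Friction and masses are not known exactly. Their poses are not given: they have to be found in the camera images.
- key_mid (a point): Centre of the handle of the loose slot key (95 to 160 g) standing upright in the block: wooden bar 50 (its x) x 16 (its y) x 30 mm high, 77 mm above the blade's tip. Below it a round 12 mm steel shaft, lowest a flat steel blade 26 mm wide (along x, like the bar), 5 mm thick, 34 mm tall. Grip the bar across its 16 mm. z up. Works the same after half a turn
- block: Fixed wooden key block 70 (x) x 60 (y) x 35 mm high, origin at the centre of its underside; its slot is along its x, 25 mm deep, about 2 mm wider than the blade; pull the key straight up at least 30 mm to free it
- box: Fixed grey steel test box 170 (x) x 280 (y) x 60 mm high, origin at the centre of its underside, yaw within 0.3. On it an aluminium shelf 70 mm wide with the steel spirit level on it, hinged at its -y end (x 30, y -100, z 78 mm), its other end, where the foot is, sprung up. A black push button, not needed, stands on the box at x -50, y -85 mm
- foot_slot (a point): Centre of the slot floor in the brass foot head (38 mm disc) on the foot's screw through the shelf's free end, 150 mm from the hinge; 118 mm high, 111 mm when pressed fully down. The slot runs along this point's x between two upright bars 34 mm long, 9 mm tall, 9 mm apart, ends open; z up along the head's axis (within 0.06 of vertical). The blade goes to the floor, 2 mm play either side
- vial_mid (a point): Middle of the green vial on the spirit level (132 long, 30 wide, 24 mm high, along the box's y), 94 mm from the head's axis; its y points along the level to the foot head. Two black ring lines, inner edges 14 mm either side of it
- foot (a joint): Turn of the foot head, rad, positive clockwise seen from above; range -1.9 to 1.9, its zero means nothing. Friction about 0.12 N m, stays where left. Clockwise raises the shelf at the foot, 3.75 mm per rad (slope 0.025 rad per rad); the head itself stays at its height. At the start the shelf is too low there: 0.3 to 1.5 rad clockwise is needed
- press (a joint): Pressing of the shelf and level down on the box, rad: 0 = sprung up (foot head 7 mm up), 0.05 = fully down (stop). Pressing on the foot head takes about 3 N to begin, 5 N to be fully down; 6 to 15 N holds it well, 40 N or more is too much
- bubble (a joint): Place of the white bubble (22 mm long) from the vial's middle, m, positive towards the foot head. It runs to the higher end, settles in half a second, limit 0.022. Not fully pressed down, it tells nothing (stands towards the head); fully down, one rad clockwise of the foot moves it 12.5 mm towards the head. Between the lines = within 3 mm of 0
- car: Green tin racing car 130 x 60 x 45 mm, origin under its centre; leave alone
- gear1: Bronze spur gear 64 mm across, 18 mm high, lying flat, origin under its centre; leave alone
- gear2: Bronze spur gear 48 mm across, 16 mm high, lying flat, origin under its centre; leave alone
- insulator: White ceramic insulator 52 mm across, 62 mm high, standing, origin under its centre; leave alone
Things that resemble listed ones, but are neither listed nor needed, are in the scene too. Of the things that look like the part that bears key_mid, the smallest one is meant.

How it is judged:
By the outcome, as a careful person would: the job done as asked, in the order asked, and still so for the second after the job is handed in, while the arm keeps its last pose, push and grip.
It also fails if it takes over 48 s, if anything falls off the work surface, if the arm or the gripper's body presses on something with over 40 N, if the wrist force passes 120 N, or if a joint passes its speed limit or range.

## Working session

There is one attempt and no reset: what is moved stays moved. The work goes in short steps, Python scripts to look and compute and a tool call to move; the robot and the scene stay as the last step left them, time stands still between calls to the robot, and variables do not carry over. Pictures are saved under pics/ and viewed, and the job is handed in when it is done.

Besides the shell and the picture viewer there is one more tool, called after ">>>" by a JSON object that holds its "fn" and its "kwargs". send_rows: Moves the arm, as the interface text tells. Its arguments: {"type":"object","properties":{"plan":{"type":"array","items":{"type":"number"}}},"required":["plan"]}

```bash
ls; mkdir -p pics; python3 - <<'E'
from workcell import manip
import cv2,numpy as np
np.set_printoptions(precision=4,suppress=True)
s=manip.read_state();print(s)
for n in("scene","side","wrist"):
    cv2.imwrite(f"pics/{n}0.png",manip.read_camera(n)[:,:,::-1])
    print(n,manip.calibration(n))
E
```

```text
pics
{'t': 0.0, 'joint_positions': array([ 1.15  ,  0.3203,  1.5657, -0.0001,  1.2574, -0.02  ]), 'qd': array([-0.001 , -0.0001,  0.0003,  0.0003,  0.001 , -0.0007]), 'joint_efforts': array([ -0.0007, -41.2479, -23.1967,   0.0725,   0.0458,  -0.0002]), 'ee_pos': array([0.2241, 0.529 , 0.2131]), 'tool_rot': array([-0.9102,  1.3741,  0.9085]), 'contact_force': array([-0.6294,  0.3675,  0.4291]), 'moment': array([-0.046 , -0.0244,  0.0115]), 'width': 0.09121587330741364}
scene {'K': array([[398.9769,   0.    , 276.1069],
       [  0.    , 398.9769, 209.5476],
       [  0.    ,   0.    ,   1.    ]]), 'R': array([[-0.8043,  0.5942,  0.0019],
       [ 0.4779,  0.6487, -0.5924],
       [-0.3532, -0.4755, -0.8057]]), 't': array([ 0.4603, -0.2137,  1.1311])}
side {'K': array([[398.2231,   0.    , 275.3143],
       [  0.    , 398.2231, 217.3249],
       [  0.    ,   0.    ,   1.    ]]), 'R': array([[-0.9989, -0.0441,  0.0148],
       [-0.0436,  0.7757, -0.6297],
       [ 0.0163, -0.6296, -0.7767]]), 't': array([0.5655, 0.079 , 0.9773])}
wrist {'K': array([[375.7209,   0.    , 275.2629],
       [  0.    , 375.7209, 209.8645],
       [  0.    ,   0.    ,   1.    ]]), 'T_tool_cam': array([[-0.0005, -0.2917,  0.9565, -0.1711],
       [-0.0008, -0.9565, -0.2917,  0.0823],
       [ 1.    , -0.0009,  0.0003, -0.0002],
       [ 0.    ,  0.    ,  0.    ,  1.    ]])}
```

View pics/scene0.png

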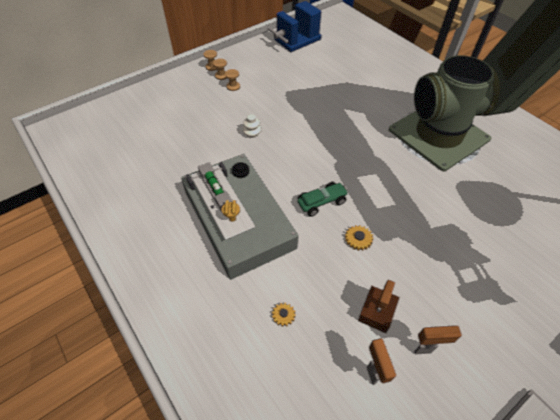

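View pics/side0.png

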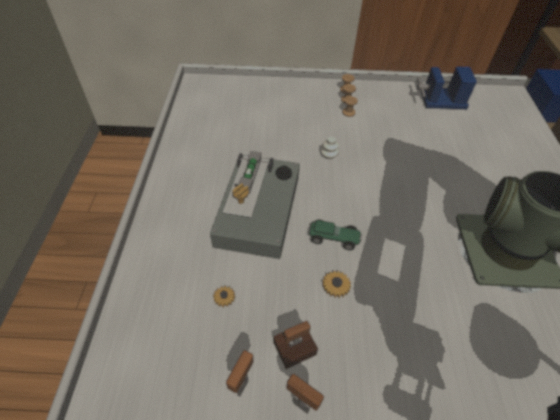

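View pics/wrist0.png

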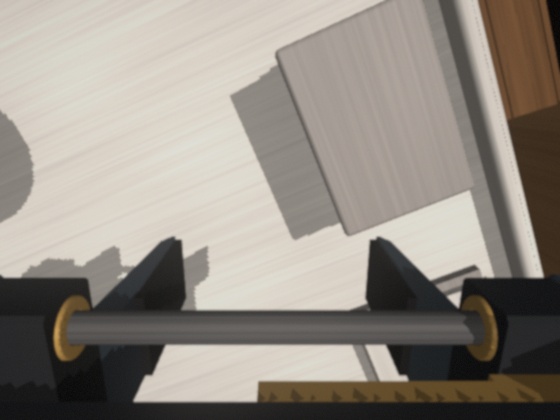

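The scene picture shows the key in the block at about (385,295), with two larger keys lying nearby. The test box is at (238,213) and the brass head at (231,210). In the side picture the key is at (298,331) and the head at (241,191). I'll zoom in.

```bash
cat > h.py <<'E'
from workcell import manip
import cv2,numpy as np
from scipy.spatial.transform import Rotation as Ro
np.set_printoptions(precision=4,suppress=True)
def ray(n,px,st=None):
    c=manip.calibration(n);d=np.linalg.inv(c["K"])@[px[0],px[1],1.]
    if n=="wrist":
        T=c["T_tool_cam"];R=Ro.from_rotvec(st["tool_rot"]).as_matrix()
        return st["ee_pos"]+R@T[:3,3],R@T[:3,:3]@d
    return -c["R"].T@c["t"],c["R"].T@d
def onz(n,px,z,st=None):
    o,d=ray(n,px,st);return o+d*(z-o[2])/d[2]
def tri(*obs):
    A=0;b=0
    for ob in obs:
        o,d=ray(*ob);d=d/np.linalg.norm(d);P=np.eye(3)-np.outer(d,d);A=A+P;b=b+P@o
    X=np.linalg.solve(A,b)
    return X,[round(np.linalg.norm((np.eye(3)-np.outer(d,d)/(d@d))@(X-o))*1000,1) for o,d in [ray(*ob) for ob in obs]]
def proj(n,X,st=None):
    c=manip.calibration(n)
    if n=="wrist":
        T=c["T_tool_cam"];R=Ro.from_rotvec(st["tool_rot"]).as_matrix()
        p=T[:3,:3].T@(R.T@(np.array(X)-st["ee_pos"])-T[:3,3])
    else: p=c["R"]@X+c["t"]
    q=c["K"]@p;return q[:2]/q[2]
def crop(src,x,y,w,h,f,out):
    im=cv2.imread(src)[y:y+h,x:x+w];cv2.imwrite(out,cv2.resize(im,None,fx=f,fy=f,interpolation=cv2.INTER_CUBIC))
E
python3 - <<'E'
from h import *
crop("pics/scene0.png",330,260,140,130,5,"pics/sk.png")
crop("pics/side0.png",220,300,120,115,5,"pics/dk.png")
crop("pics/scene0.png",175,145,130,130,4.5,"pics/sb.png")
crop("pics/side0.png",205,140,110,120,5,"pics/db.png")
E
```

```text
(no output)
```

View pics/sk.png

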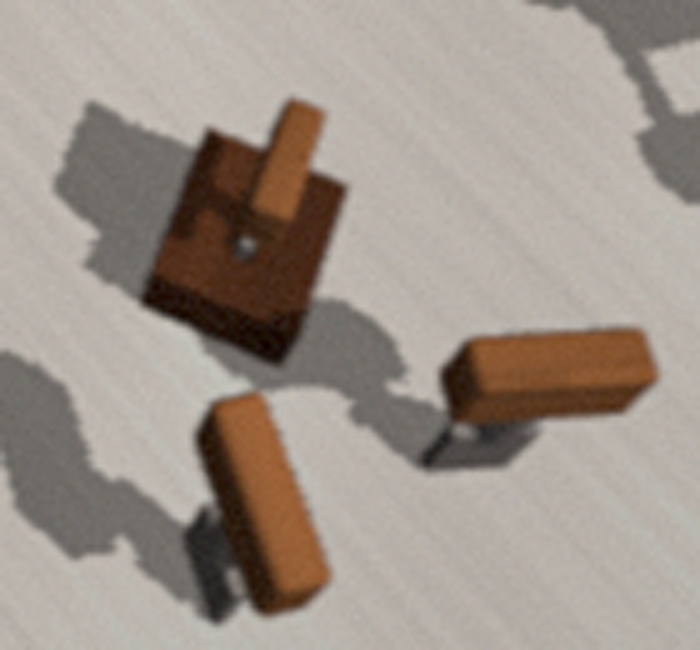

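View pics/dk.png

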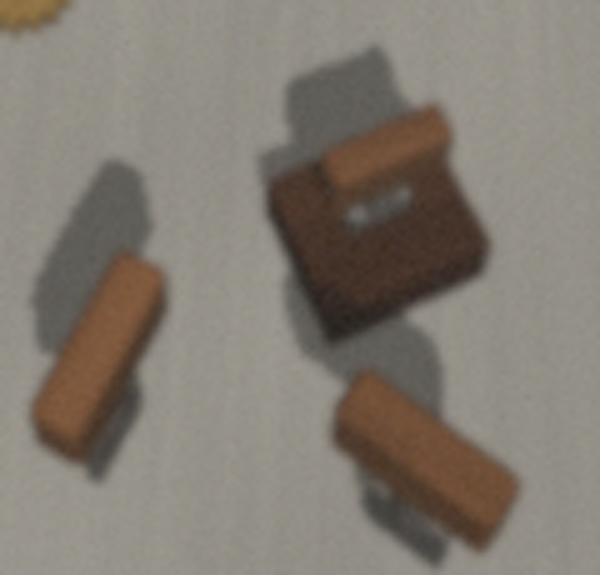

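View pics/sb.png

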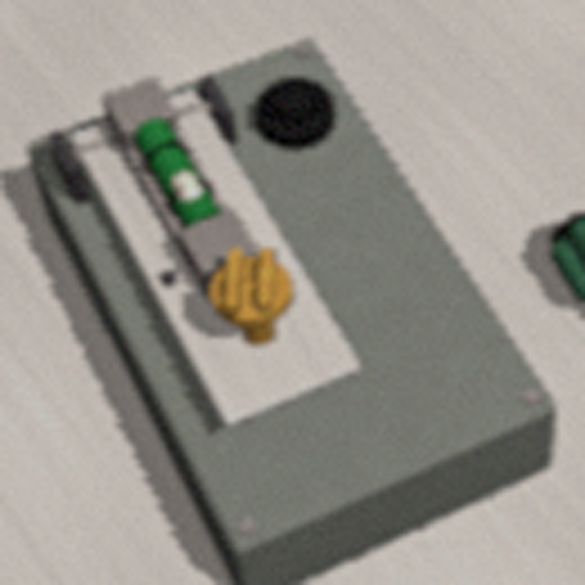

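View pics/db.png

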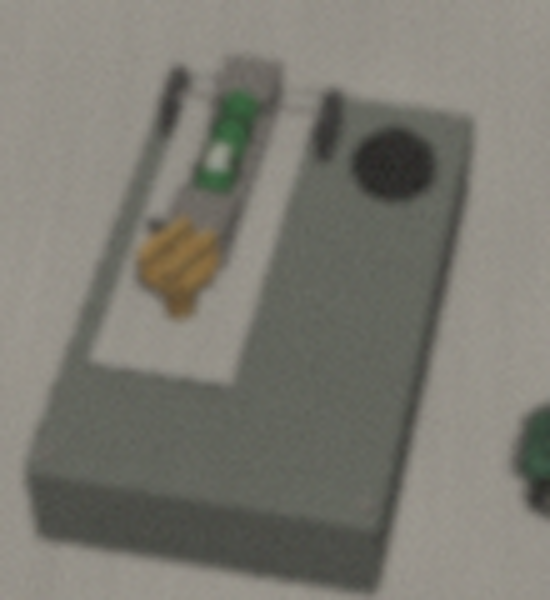

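```bash
python3 - <<'E'
from h import *
A=("scene",(387.6,292.6));B=("side",(297.6,329.6))
print("key",tri(A,B), onz(*A,.087),onz(*B,.087))
# block top corners z .035
for n,o,l in(("scene",(330,260),[(210,130),(347,185),(285,335),(148,295)]),("side",(220,300),[(268,190),(440,165),(488,240),(330,320)])):
    P=[onz(n,(o[0]+a/5,o[1]+b/5),.035)[:2] for a,b in l];print(n,np.array(P),np.mean(P,0))
# handle line ends
print("hs",onz("scene",(330+308/5,260+105/5),.102),onz("scene",(330+275/5,260+207/5),.102))
print("hd",onz("side",(220+325/5,300+160/5),.102),onz("side",(220+438/5,300+112/5),.102))
# head
A=("scene",(175+251/4.5,145+282/4.5));B=("side",(205+180/5,140+255/5))
print("head",tri(A,B),onz(*A,.122),onz(*B,.122))
# box top corners
for n,o,f,l in(("scene",(175,145),4.5,[(35,148),(312,42),(550,410),(237,550)]),("side",(205,140),5,[(472,118),(378,528),(30,475)])):
    P=[onz(n,(o[0]+a/f,o[1]+b/f),.06)[:2] for a,b in l];print(n,np.array(P))
E
```

```text
key (array([0.5141, 0.272 , 0.0907]), [np.float64(0.8), np.float64(0.8)]) [0.5128 0.2721 0.087 ] [0.5136 0.2696 0.087 ]
scene [[0.5011 0.2331]
 [0.4738 0.2831]
 [0.5385 0.3117]
 [0.5698 0.269 ]] [0.5208 0.2742]
side [[0.5582 0.267 ]
 [0.4898 0.2532]
 [0.4712 0.2829]
 [0.5322 0.317 ]] [0.5129 0.28  ]
hs [0.4974 0.2628 0.102 ] [0.5368 0.2842 0.102 ]
hd [0.5374 0.2819 0.102 ] [0.4959 0.2611 0.102 ]
head (array([ 0.6508, -0.0541,  0.1118]), [np.float64(0.1), np.float64(0.1)]) [ 0.6542 -0.047   0.122 ] [ 0.6494 -0.0449  0.122 ]
scene [[ 0.6783 -0.2321]
 [ 0.5166 -0.2096]
 [ 0.5601  0.0596]
 [ 0.7205  0.0345]]
side [[ 0.5114 -0.2108]
 [ 0.5523  0.0604]
 [ 0.7136  0.0394]]
```

```bash
python3 - <<'E'
from h import *
crop("pics/scene0.png",215,190,32,32,18,"pics/sh.png")
crop("pics/side0.png",225,175,32,32,18,"pics/dh.png")
crop("pics/scene0.png",360,270,50,50,12,"pics/sk2.png")
E
```

```text
(no output)
```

View pics/sh.png

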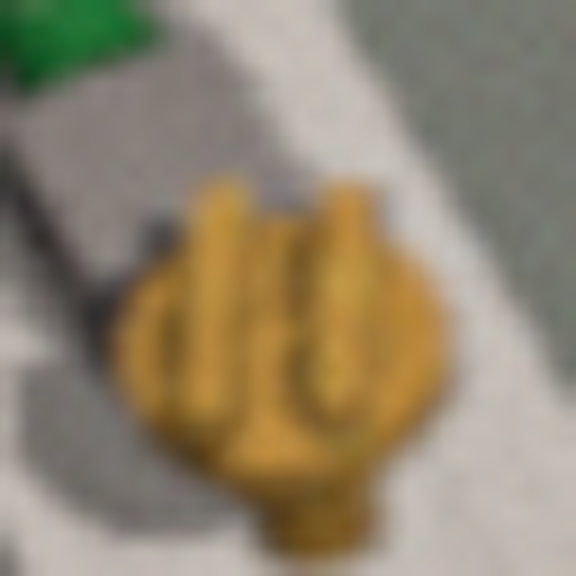

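View pics/dh.png

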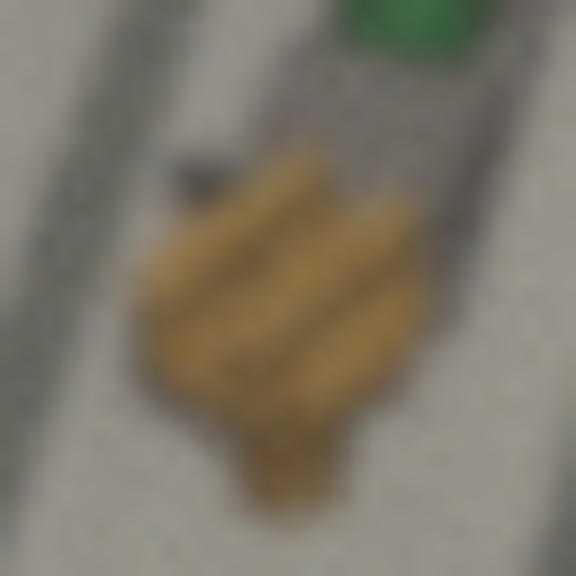

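```bash
python3 - <<'E'
from h import *
def d(n,o,a,b):
    p,q=[onz(n,(o[0]+u[0]/18,o[1]+u[1]/18),.127)[:2] for u in(a,b)];v=p-q;print(n,v,np.linalg.norm(v),np.arctan2(v[1],v[0]))
d("scene",(215,190),(222,190),(208,410));d("scene",(215,190),(348,195),(328,410))
d("side",(225,175),(305,150),(160,280));d("side",(225,175),(410,215),(260,350))
p=onz("scene",(175+185/4.5,145+185/4.5),.1);print(p)
s=manip.read_state();R=Ro.from_rotvec(s["tool_rot"]).as_matrix();print(R)
E
```

```text
scene [-0.0181 -0.0256] 0.03133175215033319 -2.1851173193597466
scene [-0.0185 -0.0244] 0.030601098927701107 -2.2188197447208178
side [-0.0162 -0.0239] 0.028923970379484045 -2.166699302220077
side [-0.0169 -0.0245] 0.029740961473695437 -2.1747395882162355
[ 0.641  -0.1317  0.1   ]
[[-0.0005 -0.9208  0.3901]
 [-0.0012  0.3901  0.9208]
 [-1.      0.     -0.0013]]
```

>>> {"fn": "send_rows", "kwargs": {"plan": [60, 0, -46, -15.4, 0, 0, 0, 60, 0, -46, -15.4, 0, 0, 0, 60, 0, -46, -15.4, 0, 0, 0, 60, 0, -46, -15.4, 0, 0, 0, 60, 0, -46, -15.4, 0, 0, 0, 60, 0, -46, -15.4, 0, 0, 0, 60, 0, -46, -15.4, 0, 0, 0, 60, 0, -46, -15.4, 0, 0, 0]}}

```text
t: 1.15
ee_pos: [0.5212, 0.2669, 0.2107]
tool_rot: [-0.915, 1.374, 0.915]
contact_force: [-0.2, -0.1, 0.3]
width: 0.0599
```

>>> {"fn": "send_rows", "kwargs": {"plan": [60, 0, 0, 0, 0.18, 0, 0, 60, 0, 0, 0, 0.18, 0, 0, 60, 0, 0, 0, 0.18, 0, 0, 60, 0, 0, 0, 0.18, 0, 0, 60, 0, 0, 0, 0.18, 0, 0, 60, 0, 0, 0, 0.18, 0, 0, 60, 0, 0, 0, 0.18, 0, 0, 60, 0, 0, 0, 0.18, 0, 0, 60, 0, 0, 0, 0.18, 0, 0, 60, 0, 0, 0, 0.18, 0, 0]}}

```text
t: 2.4
ee_pos: [0.5224, 0.2622, 0.2061]
tool_rot: [0.531, 1.511, -0.547]
contact_force: [-0.2, -0.7, -0.2]
width: 0.0598
```

```bash
cat >> h.py <<'E'
def rep(s):
    R=Ro.from_rotvec(s["tool_rot"]).as_matrix()
    print("t",round(s["t"],2),"pos",s["ee_pos"],"toolx",R[:,0],"yawY",round(np.arctan2(R[1,1],R[0,1]),4),"j",s["joint_positions"],"F",s["contact_force"],"M",s["moment"],"w",round(s["width"],4));return R
def plan(s,pos,yaw):
    "tool-frame shift mm and rotvec to reach pos with tool x straight down, tool y at yaw"
    R=Ro.from_rotvec(s["tool_rot"]).as_matrix()
    x=np.array([0,0,-1.]);y=np.array([np.cos(yaw),np.sin(yaw),0]);G=np.c_[x,y,np.cross(x,y)]
    print("shift mm",R.T@(np.array(pos)-s["ee_pos"])*1000,"turn",Ro.from_matrix(R.T@G).as_rotvec())
E
python3 - <<'E'
from h import *
s=manip.read_state();rep(s);cv2.imwrite("pics/w1.png",manip.read_camera("wrist")[:,:,::-1])
E
```

```text
t 2.4 pos [0.5224 0.2622 0.2061] toolx [-0.011  -0.007  -0.9999] yawY 0.8826 j [ 0.4463  0.3464  1.5448 -0.0017  1.2633  1.1351] F [-0.2211 -0.6501 -0.1602] M [-0.1335  0.1318 -0.0089] w 0.0598
```

View pics/w1.png

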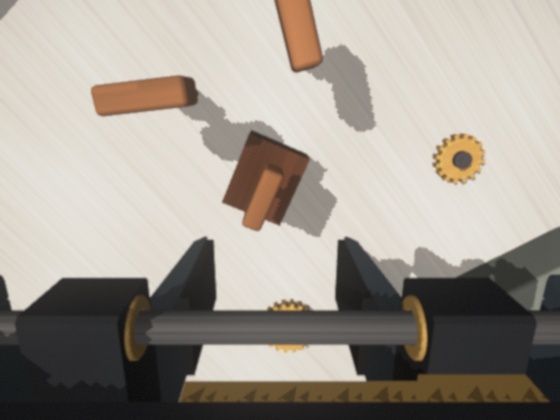

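The wrist picture shows the upright key in its block at about (262,198). The two larger keys lie at (145,95) and (298,35), well clear of the open fingers.

```bash
python3 - <<'E'
from h import *
s=manip.read_state()
im=cv2.imread("pics/w1.png");hsv=cv2.cvtColor(im,cv2.COLOR_BGR2HSV)
m=((hsv[...,0]<16)&(hsv[...,1]>120)&(hsv[...,2]>110)).astype(np.uint8)
m[:150]=0;m[240:]=0;m[:,:210]=0;m[:,320:]=0
n,l,st,c=cv2.connectedComponentsWithStats(m);i=1+st[1:,4].argmax();print(st[i],c[i])
ct=max(cv2.findContours((l==i).astype(np.uint8),0,2)[0],key=cv2.contourArea);r=cv2.minAreaRect(ct);print(r,cv2.boxPoints(r))
for im2,z in[((l==i),.095)]:
    print(onz("wrist",c[i],.095,s))
print(tri(("wrist",c[i],s),("scene",(387.6,292.6)),("side",(297.6,329.6))))
B=cv2.boxPoints(r)
P=[onz("wrist",b,.102,s) for b in B];print(np.array(P))
for k in range(4):
    v=P[(k+1)%4]-P[k];print(np.linalg.norm(v),np.arctan2(v[1],v[0]))
o=crop("pics/w1.png",210,120,110,120,5,"pics/w1c.png")
E
```

```text
[ 244  168   39   61 1336] [262.8383 198.7148]
((264.0500183105469, 199.34999084472656), (28.144268035888672, 60.71572494506836), 18.43494987487793) [[241.1 223.7]
 [260.3 166.1]
 [287.  175. ]
 [267.8 232.6]]
[0.5181 0.2718 0.095 ]
(array([0.5152, 0.2717, 0.0909]), [np.float64(2.1), np.float64(1.2), np.float64(1.5)])
[[0.4936 0.2686 0.102 ]
 [0.5343 0.2935 0.102 ]
 [0.5453 0.2757 0.102 ]
 [0.5048 0.2498 0.102 ]]
0.04773651505473511 0.5488987661314815
0.02087200444069661 -1.0186459938061436
0.04809663007183868 -2.571028240733277
0.02191565822232562 2.106874657910014
```

View pics/w1c.png

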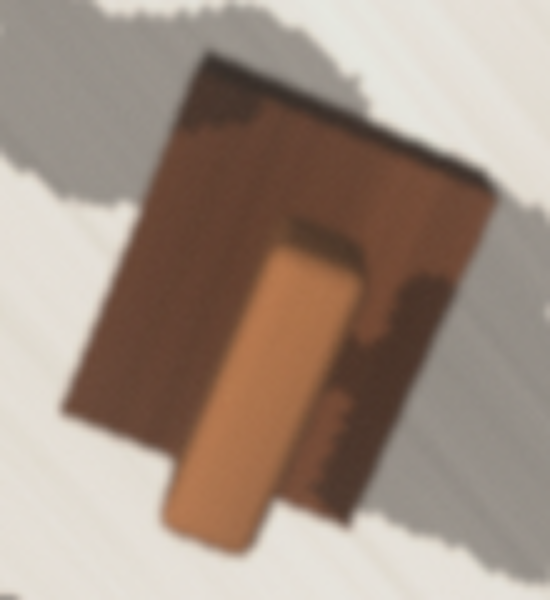

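```bash
python3 - <<'E'
from h import *
s=manip.read_state()
for l,z in(([(280,240),(362,280),(248,557),(162,522)],.102),([(205,65),(490,190),(350,520),(62,410)],.035)):
    P=np.array([onz("wrist",(210+a/5,120+b/5),z,s)[:2] for a,b in l]);print(P.mean(0))
    for k in range(4):
        v=P[(k+1)%4]-P[k];print(np.linalg.norm(v),np.arctan2(v[1],v[0]))
plan(s,[.5165,.2716,.2],.475)
E
```

```text
[0.5184 0.2723]
0.013570407772894713 -1.1527636553000655
0.04744517824978737 -2.642013495926457
0.014470178968549016 2.0377725954205683
0.04808801827347538 0.48008914394352187
[0.5186 0.2723]
0.05624796452602048 -1.1033891567819354
0.06880222809828711 -2.6401796935161315
0.05890531875750611 2.0651368158395926
0.0703494005926242 0.4631886818152124
shift mm [  6.0404   3.5699 -10.581 ] turn [ 0.4038 -0.0014  0.0131]
```

>>> {"fn": "send_rows", "kwargs": {"plan": [50, 2, 1, -3, 0.14, 0, 0.007, 50, 2, 0, -3, 0.14, 0, 0.006, 50, 2, 0, -2, 0.14, 0, 0, 50, 0, 0, 0, 0, 0, 0]}}

```text
t: 2.95
ee_pos: [0.5168, 0.2685, 0.1987]
tool_rot: [0.866, 1.395, -0.868]
contact_force: [0.2, 1.0, 0.8]
width: 0.0504
```

```bash
python3 - <<'E'
from h import *
s=manip.read_state();rep(s);cv2.imwrite("pics/w2.png",manip.read_camera("wrist")[:,:,::-1]);plan(s,[.5175,.272,.068],.478)
crop("pics/w2.png",200,120,160,120,5,"pics/w2c.png")
E
```

```text
t 2.95 pos [0.5168 0.2685 0.1987] toolx [-0.0034  0.0009 -1.    ] yawY 0.4566 j [0.4581 0.3424 1.5698 0.0024 1.2321 1.5715] F [0.2335 0.981  0.7602] M [-0.0324  0.1143 -0.0224] w 0.0504
shift mm [130.7299   2.4797  -2.5526] turn [-0.0215 -0.0023  0.0026]
```

View pics/w2c.png

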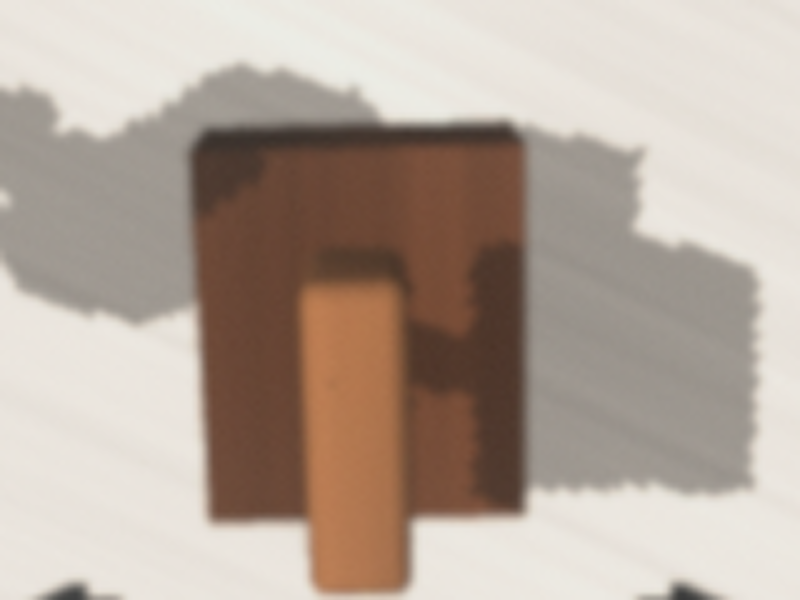

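```bash
python3 - <<'E'
from h import *
s=manip.read_state()
for l,z in(([(300,280),(405,280),(411,590),(314,592)],.102),([(195,147),(523,142),(523,515),(212,522)],.035)):
    P=np.array([onz("wrist",(200+a/5,120+b/5),z,s)[:2] for a,b in l]);print(P.mean(0))
    for k in range(4):
        v=P[(k+1)%4]-P[k];print(np.linalg.norm(v),np.arctan2(v[1],v[0]))
E
```

```text
[0.5184 0.272 ]
0.01523400343998632 -1.1142214782012108
0.048163730046785126 -2.6620514636174675
0.014809964763920366 2.0498947469866424
0.04850882966620685 0.4881999835703684
[0.518  0.2715]
0.05824968107730948 -1.0992162369703569
0.07000735078480398 -2.6626308316402842
0.058654749458009116 2.051519906097255
0.07054183742103495 0.4731983399517726
```

>>> {"fn": "send_rows", "kwargs": {"plan": [50, 20, 1.5, -1.5, -0.02, 0, 0.003, 50, 35, 1.5, -1.5, 0, 0, 0, 50, 35, 0, 0, 0, 0, 0, 50, 30, 0, 0, 0, 0, 0, 50, 5, 0, 0, 0, 0, 0]}}

```text
t: 3.62
ee_pos: [0.5202, 0.2733, 0.0722]
tool_rot: [0.842, 1.402, -0.833]
contact_force: [0.2, 0.8, -0.6]
width: 0.05
```

```bash
python3 - <<'E'
from h import *
s=manip.read_state();rep(s);plan(s,[.518,.272,.068],.475)
E
```

```text
t 3.62 pos [0.5202 0.2733 0.0722] toolx [ 0.0038  0.0042 -1.    ] yawY 0.494 j [0.4631 0.4576 1.7348 0.0025 0.9439 1.5384] F [ 0.2339  0.8218 -0.5917] M [-0.0773  0.1918 -0.0199] w 0.05
shift mm [ 4.2221 -2.6202  0.1408] turn [ 0.019  -0.0019 -0.0053]
```

>>> {"fn": "send_rows", "kwargs": {"plan": [50, 3, -2.5, 0, 0.018, -0.002, -0.005, 50, 1, 0, 0, 0, 0, 0, 30, 0, 0, 0, 0, 0, 0]}}

```text
t: 4.0
ee_pos: [0.5197, 0.2729, 0.0707]
tool_rot: [0.854, 1.395, -0.847]
contact_force: [0.6, 0.0, -0.6]
width: 0.0433
```

```bash
python3 - <<'E'
from h import *
s=manip.read_state();rep(s);plan(s,[.518,.272,.068],.475)
cv2.imwrite("pics/w3.png",manip.read_camera("wrist")[:,:,::-1])
E
```

```text
t 4.0 pos [0.5197 0.2729 0.0707] toolx [ 0.0044  0.0019 -1.    ] yawY 0.4772 j [ 0.4641  0.4586  1.7376 -0.0003  0.9406  1.5579] F [ 0.6273  0.045  -0.5962] M [-0.057   0.1246 -0.0102] w 0.0433
shift mm [ 2.7235 -1.9885  0.0187] turn [ 0.0022  0.0003 -0.0048]
```

View pics/w3.png

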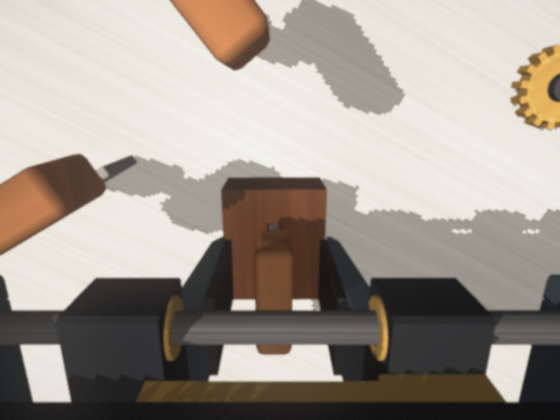

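The handle at (273,290) is centred between the fingers, so I'm closing.

>>> {"fn": "send_rows", "kwargs": {"plan": [25, 2, -2, 0, 0, 0, -0.005, 0, 0.5, 0, 0, 0, 0, 0, 0, 0, 0, 0, 0, 0, 0, 0, 0, 0, 0, 0, 0, 0, 0, 0, 0, 0, 0, 0, 0]}}

```text
t: 4.68
ee_pos: [0.5184, 0.2722, 0.0692]
tool_rot: [0.852, 1.397, -0.85]
contact_force: [0.3, -0.3, 0.5]
width: 0.016
```

```bash
python3 - <<'E'
from h import *
s=manip.read_state();rep(s);print(s["width"])
E
```

```text
t 4.67 pos [0.5184 0.2722 0.0692] toolx [ 0.0016  0.0005 -1.    ] yawY 0.4774 j [ 0.4641  0.4597  1.7404 -0.0003  0.9398  1.5577] F [ 0.3437 -0.2982  0.4666] M [-0.0937  0.1303 -0.0031] w 0.016
0.01597620299200896
```

>>> {"fn": "send_rows", "kwargs": {"plan": [0, -8, 0, 0, 0, 0, 0, 0, -15, 0, 0, 0, 0, 0, 0, -20, 0, 0, 0, 0, 0, 0, -35, 0, 0, 0, 0, 0, 0, -45, 0, 0, 0, 0, 0, 0, -45, 0, 0, 0, 0, 0, 0, -10, 0, 0, 0, 0, 0]}}

```text
t: 5.55
ee_pos: [0.5174, 0.2717, 0.2568]
tool_rot: [0.852, 1.397, -0.849]
contact_force: [-0.2, -0.7, -1.3]
width: 0.0158
```

```bash
python3 - <<'E'
from h import *
s=manip.read_state();rep(s);plan(s,[.60,.0,.26],.955)
for n in("scene","wrist"): cv2.imwrite(f"pics/{n}4.png",manip.read_camera(n)[:,:,::-1])
E
```

```text
t 5.55 pos [0.5174 0.2717 0.2568] toolx [ 0.002   0.0006 -1.    ] yawY 0.4774 j [ 0.4642  0.3107  1.4693 -0.0004  1.3595  1.5576] F [-0.1655 -0.7099 -1.2607] M [-0.0887  0.1292 -0.0168] w 0.0158
shift mm [ -3.1679 -51.471  279.329 ] turn [-0.4776  0.0009 -0.0019]
```

View pics/wrist4.png

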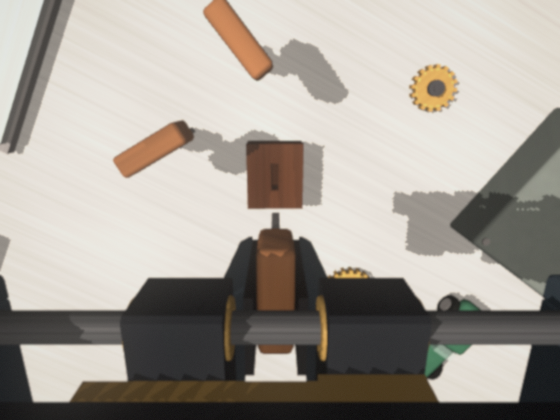

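View pics/scene4.png

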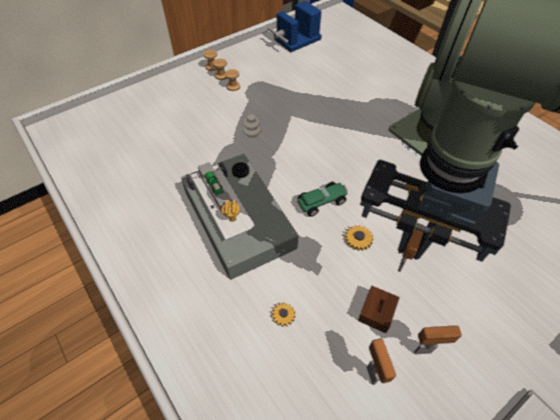

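The key is out and gripped, and the block slot is empty at (275,175) in the wrist picture. Moving to beside the head to measure the slot.

>>> {"fn": "send_rows", "kwargs": {"plan": [0, 0, -5, 25, 0, 0, 0, 0, 0, -9, 48, 0, 0, 0, 0, 0, -9, 48, 0, 0, 0, 0, 0, -9, 48, 0, 0, 0, 0, 0, -9, 48, 0, 0, 0, 0, 0, -9, 48, 0, 0, 0, 0, 0, -9, 48, 0, 0, 0, 0, 0, -9, 46, 0, 0, 0, 0, 0, -3, 10, 0, 0, 0]}}

```text
t: 6.78
ee_pos: [0.6162, -0.0996, 0.2307]
tool_rot: [0.831, 1.434, -0.873]
contact_force: [-0.5, 0.5, -1.3]
width: 0.0163
```

>>> {"fn": "send_rows", "kwargs": {"plan": [0, 0, 0, 0, -0.16, 0, 0, 0, 0, 0, 0, -0.16, 0, 0, 0, 0, 0, 0, -0.16, 0, 0, 0, 0, 0, 0, 0, 0, 0]}}

```text
t: 7.28
ee_pos: [0.6118, -0.0978, 0.2224]
tool_rot: [0.458, 1.577, -0.484]
contact_force: [0.9, 0.5, -0.9]
width: 0.0163
```

```bash
python3 - <<'E'
from h import *
s=manip.read_state();rep(s)
for n in("wrist",): cv2.imwrite(f"pics/{n}5.png",manip.read_camera(n)[:,:,::-1])
crop("pics/wrist5.png",200,60,160,120,5,"pics/w5c.png");print(proj("wrist",[.652,-.047,.122],s))
E
```

```text
t 7.28 pos [ 0.6118 -0.0978  0.2224] toolx [-0.0588  0.001  -0.9983] yawY 0.9753 j [-0.1722  0.4176  1.3936 -0.0092  1.3885  0.4261] F [ 0.8967  0.4848 -0.9175] M [-0.0937  0.049  -0.0057] w 0.0163
[288.1155 118.0606]
```

View pics/wrist5.png

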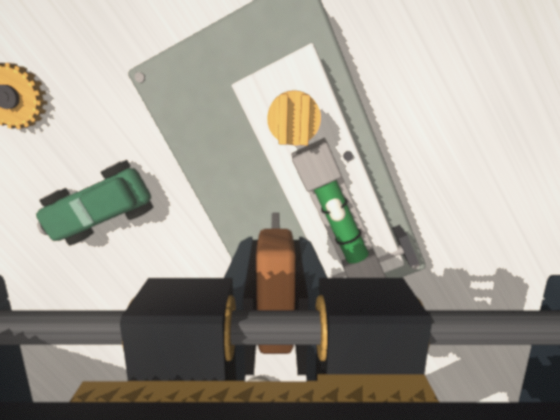

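The head is at (294,117) in the wrist picture with its slot running nearly up the image. The vial is at (342,222) with the bubble at its head end, as it should be while sprung up.

```bash
python3 - <<'E'
from h import *
crop("pics/wrist5.png",255,80,80,80,7.5,"pics/w5c.png")
E
```

```text
(no output)
```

View pics/w5c.png

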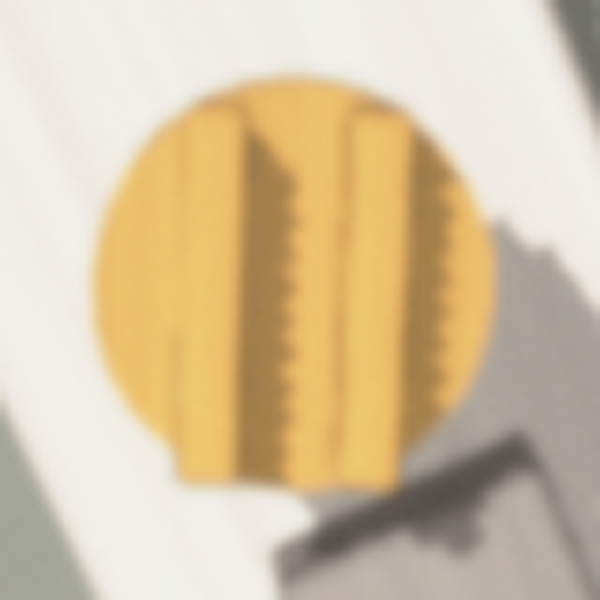

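```bash
python3 - <<'E'
from h import *
s=manip.read_state()
f=lambda p,z:onz("wrist",(255+p[0]/7.5,80+p[1]/7.5),z,s)
print("disc",f((295,277),.118),np.linalg.norm(f((93,277),.118)-f((497,277),.118)))
Q=[(190,110),(243,110),(235,485),(180,485),(360,112),(412,112),(400,490),(342,490)]
P=np.array([f(q,.127) for q in Q]);print("bars",P.mean(0))
for a,b in((0,3),(1,2),(4,7),(5,6)):
    v=P[a]-P[b];print(np.linalg.norm(v),np.arctan2(v[1],v[0]))
im=cv2.cvtColor(cv2.imread("pics/wrist5.png"),cv2.COLOR_BGR2HSV)
R=rep(s)
# blade tip position in tool: expected at x=+.0592
print("tip px",proj("wrist",s["ee_pos"]+R@[.0592,0.0,0],s),proj("wrist",s["ee_pos"]+R@[.0592,0.013,0],s))
E
python3 -c "
from h import *
crop('pics/wrist5.png',240,190,70,90,6.5,'pics/w5k.png')"
```

```text
disc [ 0.6558 -0.0491  0.118 ] 0.03796531217670495
bars [ 0.655  -0.0504  0.127 ]
0.03348204511687849 0.948696787547089
0.03344241508288948 0.9603395670580033
0.033683262239740906 0.9462952823786227
0.03363696213310932 0.9687714546368826
t 7.33 pos [ 0.6118 -0.0978  0.2223] toolx [-0.0589  0.0011 -0.9983] yawY 0.9746 j [-0.1722  0.4177  1.3936 -0.0092  1.3886  0.4267] F [-0.7889 -0.6671 -0.6953] M [-0.0819  0.0693  0.0373] w 0.016
tip px [274.3672 228.5658] [274.3372 209.4447]
```

View pics/w5k.png

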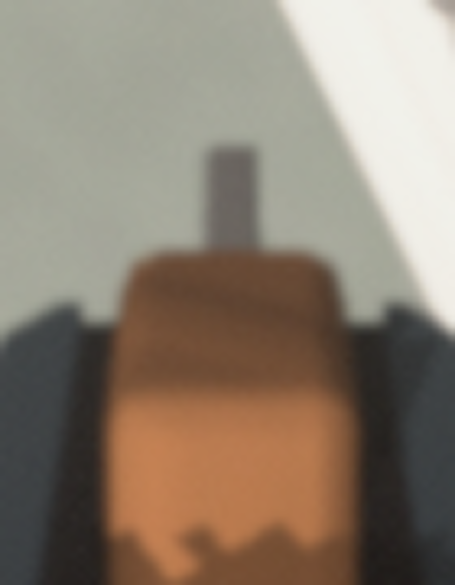

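```bash
python3 - <<'E'
from h import *
s=manip.read_state();plan(s,[.6561,-.0473,.21],.956)
E
```

```text
shift mm [ 9.7448 67.0132  8.7738] turn [ 0.0178 -0.0491  0.0327]
```

>>> {"fn": "send_rows", "kwargs": {"plan": [0, 0, 10, 2, 0.009, -0.025, 0.016, 0, 0, 20, 2, 0.009, -0.024, 0.016, 0, 4, 20, 2, 0, 0, 0, 0, 4, 15, 1, 0, 0, 0, 0, 0, 0, 0, 0, 0, 0]}}

```text
t: 7.95
ee_pos: [0.6579, -0.0429, 0.212]
tool_rot: [0.485, 1.514, -0.483]
contact_force: [0.3, 0.3, -0.4]
width: 0.0161
```

```bash
python3 - <<'E'
from h import *
s=manip.read_state();rep(s);plan(s,[.6561,-.0473,.205],.956)
E
```

```text
t 7.95 pos [ 0.6579 -0.0429  0.212 ] toolx [ 0.0026  0.0007 -1.    ] yawY 0.9524 j [-0.0831  0.454   1.359   0.001   1.326   0.535 ] F [ 0.2743  0.3217 -0.4019] M [-0.0604  0.201  -0.0056] w 0.0161
shift mm [ 6.9753 -4.6187  1.0552] turn [-0.0036  0.0017 -0.0021]
```

>>> {"fn": "send_rows", "kwargs": {"plan": [0, 4, -4.5, 1, -0.004, 0.002, -0.002, 0, 3, 0, 0, 0, 0, 0, 0, 0, 0, 0, 0, 0, 0]}}

```text
t: 8.32
ee_pos: [0.6555, -0.0483, 0.2042]
tool_rot: [0.481, 1.518, -0.482]
contact_force: [-0.7, 0.2, -1.3]
width: 0.0163
```

```bash
python3 - <<'E'
from h import *
s=manip.read_state();rep(s);plan(s,[.6561,-.0473,.205],.956)
for n in("scene","side","wrist"): cv2.imwrite(f"pics/{n}6.png",manip.read_camera(n)[:,:,::-1])
a=proj("scene",[.655,-.05,.14]);b=proj("side",[.655,-.05,.14]);print(a,b)
crop("pics/scene6.png",int(a[0])-30,int(a[1])-35,60,60,6,"pics/a.png");crop("pics/side6.png",int(b[0])-30,int(b[1])-35,60,60,6,"pics/b.png")
crop("pics/wrist6.png",235,150,80,100,6,"pics/c.png")
A=[cv2.imread(f"pics/{k}.png") for k in"ab"];cv2.imwrite("pics/ab6.png",np.hstack(A))
E
```

```text
t 8.32 pos [ 0.6555 -0.0483  0.2042] toolx [-0.0017 -0.0006 -1.    ] yawY 0.956 j [-0.0907  0.4572  1.3735 -0.0007  1.3125  0.5243] F [-0.7419  0.181  -1.325 ] M [-0.0988  0.1038  0.014 ] w 0.0163
shift mm [-0.8458  1.1643 -0.149 ] turn [-0.     -0.001   0.0014]
[228.8831 201.62  ] [238.3489 183.8898]
```

View pics/ab6.png

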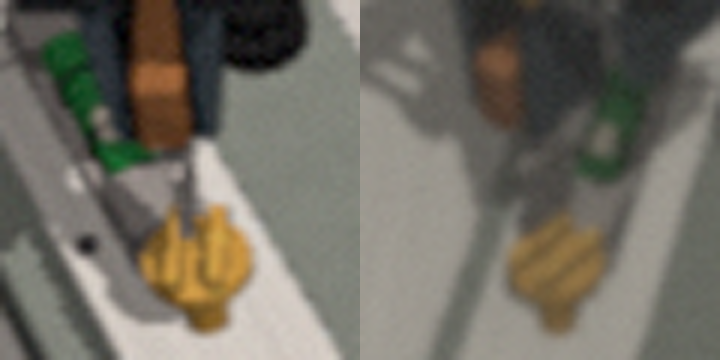

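View pics/c.png

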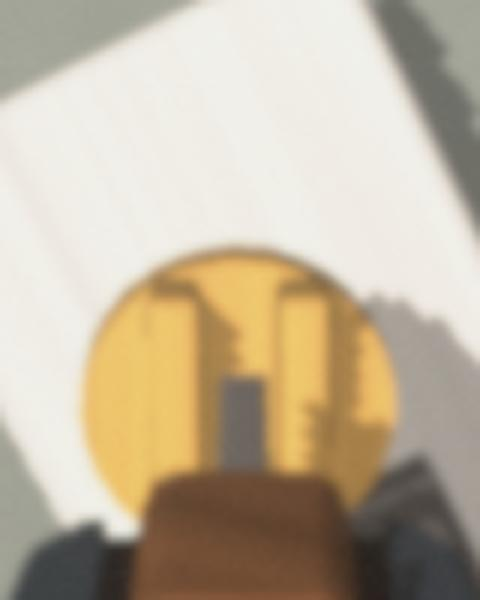

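```bash
python3 - <<'E'
from h import *
s=manip.read_state();R=rep(s)
f=lambda x,y,z:R.T@(onz("wrist",(235+x/6,150+y/6),z,s)-s["ee_pos"])*1000
print("blade end",f(244,378,s["ee_pos"][2]-.0592),"bar far L",f(175,287,.127),"R",f(305,285,.127),"disc top",f(241,245,.118),"L/R",f(84,400,.118),f(398,400,.118))
E
```

```text
t 8.47 pos [ 0.6559 -0.0482  0.2046] toolx [-0.0007 -0.0006 -1.    ] yawY 0.9562 j [-0.0905  0.457   1.3727 -0.0007  1.3126  0.5243] F [-0.3398  0.424  -1.6633] M [-0.1015  0.1022 -0.0113] w 0.0155
blade end [59.1903 10.6381  0.8715] bar far L [77.6078 15.7627 -6.9876] R [77.6041 15.9881  7.8579] disc top [86.6036 18.4473  0.5504] L/R [ 86.6253  -0.7165 -18.3326] [86.6164 -0.7441 19.399 ]
```

>>> {"fn": "send_rows", "kwargs": {"plan": [0, 2, 1.4, -0.4, 0, 0, 0, 0, 8, 0, 0, 0, 0, 0, 0, 6, 0, 0, 0, 0, 0, 0, 0, 0, 0, 0, 0, 0]}}

```text
t: 8.98
ee_pos: [0.6562, -0.0468, 0.1875]
tool_rot: [0.481, 1.517, -0.482]
contact_force: [0.9, -0.2, -1.4]
width: 0.0158
```

```bash
python3 - <<'E'
from h import *
s=manip.read_state();R=rep(s);plan(s,[.656,-.047,.177],.956)
cv2.imwrite("pics/wrist7.png",manip.read_camera("wrist")[:,:,::-1]);crop("pics/wrist7.png",235,150,80,100,6,"pics/c7.png")
E
```

```text
t 8.97 pos [ 0.6562 -0.0468  0.1875] toolx [-0.0009 -0.0005 -1.    ] yawY 0.956 j [-0.0883  0.467   1.3994 -0.0006  1.276   0.5266] F [ 0.8881 -0.1973 -1.3886] M [-0.0652  0.0985  0.0004] w 0.0158
shift mm [10.4721 -0.2791  0.0053] turn [ 0.     -0.0004  0.0009]
```

View pics/c7.png

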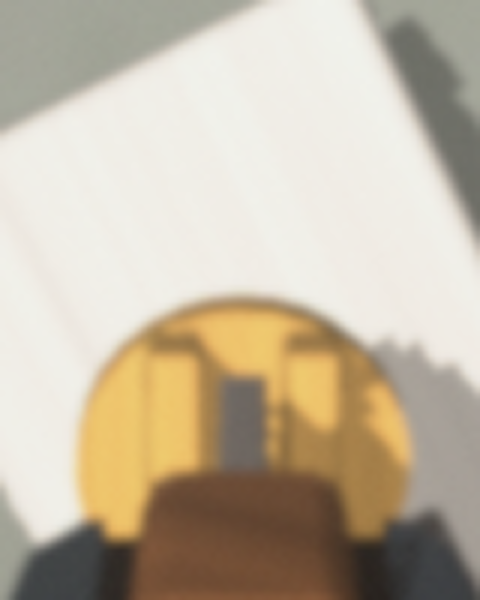

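The blade is centred between the bars at x≈243 in the crop, where the slot centre is ≈242. Lowering into the slot.

>>> {"fn": "send_rows", "kwargs": {"plan": [0, 4, 0, 0, 0, 0, 0, 0, 4, 0, 0, 0, 0, 0, 0, 3, 0, 0, 0, 0, 0, 0, 1, 0, 0, 0, 0, 0]}}

```text
t: 9.52
ee_pos: [0.6568, -0.0464, 0.1763]
tool_rot: [0.482, 1.515, -0.481]
contact_force: [-0.4, 0.9, 2.1]
width: 0.0158
```

```bash
python3 - <<'E'
from h import *
s=manip.read_state();R=rep(s)
E
```

```text
t 9.53 pos [ 0.6568 -0.0464  0.1763] toolx [ 0.0015  0.0001 -1.    ] yawY 0.956 j [-0.0881  0.4736  1.417   0.0002  1.2495  0.5266] F [-0.4026  0.9017  2.0693] M [0.0995 0.2943 0.0169] w 0.0158
```

>>> {"fn": "send_rows", "kwargs": {"plan": [0, 3, 0, 0, 0, 0, 0, 0, 3, 0, 0, 0, 0, 0, 0, 2, 0, 0, 0, 0, 0]}}

```text
t: 9.9
ee_pos: [0.657, -0.0452, 0.1698]
tool_rot: [0.484, 1.514, -0.479]
contact_force: [-2.0, 1.9, 11.1]
width: 0.0159
```

```bash
python3 - <<'E'
from h import *
s=manip.read_state();R=rep(s)
E
```

```text
t 9.9 pos [ 0.657  -0.0452  0.1698] toolx [ 0.0033  0.0023 -1.    ] yawY 0.9558 j [-0.0874  0.477   1.4279  0.0027  1.2335  0.5266] F [-1.9801  1.9274 11.1111] M [ 0.3253  0.8196 -0.0446] w 0.0159
```

>>> {"fn": "send_rows", "kwargs": {"plan": [0, 0.5, 0, 0, 0, 0, 0, 0, 0.5, 0, 0, 0, 0, 0, 0, 0.5, 0, 0, 0, 0, 0]}}

```text
t: 10.28
ee_pos: [0.6569, -0.0451, 0.17]
tool_rot: [0.484, 1.513, -0.479]
contact_force: [-1.3, 2.1, 4.9]
width: 0.0158
```

```bash
python3 - <<'E'
from h import *
s=manip.read_state();R=rep(s)
for n in("scene","side","wrist"): cv2.imwrite(f"pics/{n}8.png",manip.read_camera(n)[:,:,::-1])
print(proj("wrist",[.641,-.13,.1],s),proj("scene",[.641,-.13,.1]))
E
```

```text
t 10.28 pos [ 0.6569 -0.0451  0.17  ] toolx [ 0.0044  0.0018 -1.    ] yawY 0.9561 j [-0.0872  0.4761  1.4289  0.0023  1.2324  0.5267] F [-1.322   2.1312  4.8932] M [ 0.2152  0.5865 -0.0013] w 0.0158
[323.0037 324.1905] [216.5215 186.5817]
```

View pics/wrist8.png

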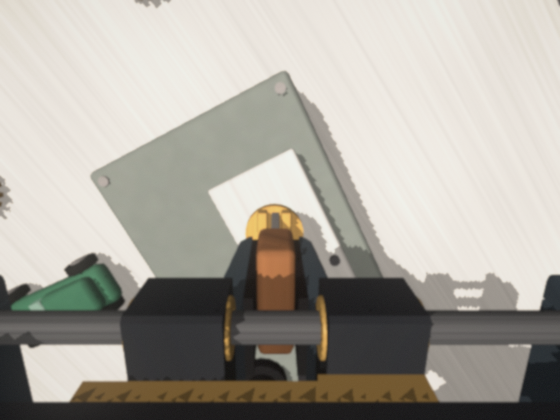

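View pics/scene8.png

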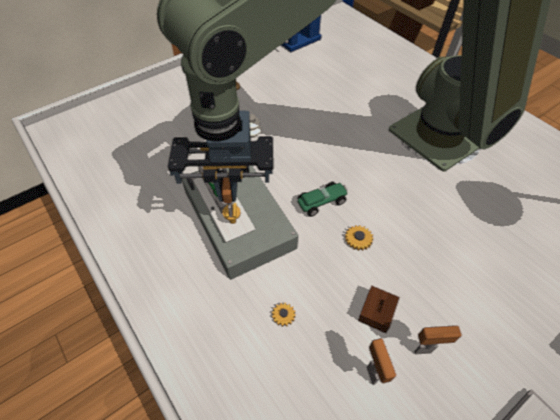

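View pics/side8.png

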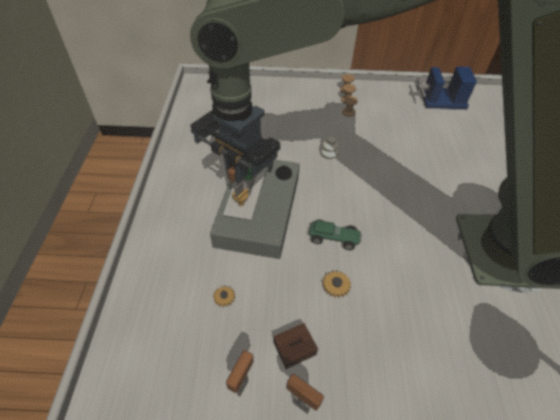

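>>> {"fn": "send_rows", "kwargs": {"plan": [0, 0.8, 0, 0, 0.08, 0, 0, 0, 0.8, 0, 0, 0.08, 0, 0, 0, 0.8, 0, 0, 0.08, 0, 0, 0, 0.8, 0, 0, 0.08, 0, 0]}}

```text
t: 10.92
ee_pos: [0.6571, -0.045, 0.17]
tool_rot: [0.739, 1.437, -0.732]
contact_force: [-1.8, 0.7, 6.4]
width: 0.0158
```

```bash
python3 - <<'E'
from h import *
s=manip.read_state();R=rep(s)
for n in("scene","side","wrist"): cv2.imwrite(f"pics/{n}9.png",manip.read_camera(n)[:,:,::-1])
crop("pics/scene9.png",180,160,80,80,5,"pics/a.png");crop("pics/side9.png",210,140,80,80,5,"pics/b.png")
A=[cv2.imread(f"pics/{k}.png") for k in"ab"];cv2.imwrite("pics/ab9.png",np.hstack(A))
E
```

```text
t 10.93 pos [ 0.6571 -0.045   0.17  ] toolx [ 0.007   0.0013 -1.    ] yawY 0.6273 j [-0.0868  0.4751  1.4308  0.002   1.2288  0.856 ] F [-1.8206  0.6819  6.3713] M [0.0553 0.6219 0.1275] w 0.0158
```

View pics/wrist9.png

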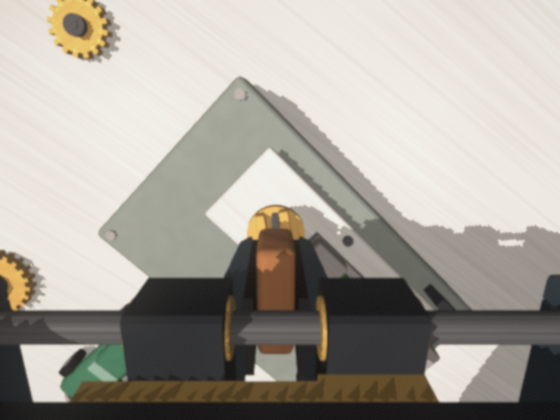

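View pics/ab9.png

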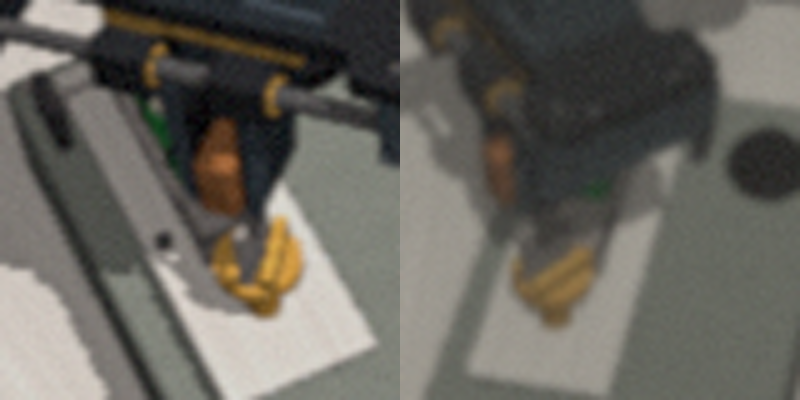

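>>> {"fn": "send_rows", "kwargs": {"plan": [0, 0.8, 0, 0, 0.08, 0, 0, 0, 0.8, 0, 0, 0.08, 0, 0, 0, 0.8, 0, 0, 0.08, 0, 0]}}

```text
t: 11.45
ee_pos: [0.6574, -0.0457, 0.1699]
tool_rot: [0.925, 1.358, -0.917]
contact_force: [-1.5, 0.7, 6.7]
width: 0.016
```

```bash
python3 - <<'E'
from h import *
s=manip.read_state();R=rep(s)
for n in("scene","side","wrist"): cv2.imwrite(f"pics/{n}10.png",manip.read_camera(n)[:,:,::-1])
crop("pics/scene10.png",180,160,80,80,5,"pics/a.png");crop("pics/wrist10.png",300,230,160,160,2.5,"pics/b.png")
A=[cv2.imread(f"pics/{k}.png") for k in"ab"];cv2.imwrite("pics/ab10.png",np.hstack(A))
E
```

```text
t 11.45 pos [ 0.6574 -0.0457  0.1699] toolx [ 0.0094 -0.0006 -1.    ] yawY 0.3834 j [-0.087   0.4744  1.432   0.0002  1.2257  1.1003] F [-1.4752  0.7202  6.7301] M [0.1743 0.7239 0.1619] w 0.016
```

View pics/ab10.png

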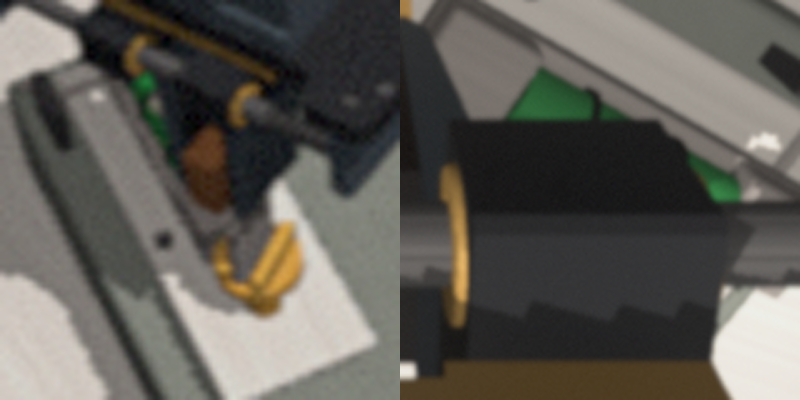

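```bash
python3 - <<'E'
from h import *
s=manip.read_state()
im0=cv2.imread("pics/scene0.png");crop("pics/scene0.png",190,150,55,70,8,"pics/a.png")
crop("pics/scene10.png",190,150,55,70,8,"pics/b.png")
crop("pics/side10.png",215,140,55,70,8,"pics/c.png")
A=[cv2.imread(f"pics/{k}.png") for k in"ab"];
ax=np.array([.149,.989,0]);h=np.array([.6555,-.0497,0])
for d in(-.03,-.014,0,.014,.03):
    X=h-.094*ax+d*ax+[0,0,.108];p=proj("scene",X);q=proj("wrist",X,s);print(d,X,p,q)
    cv2.circle(A[1],(int((p[0]-190)*8),int((p[1]-150)*8)),2,(0,0,255),-1)
cv2.imwrite("pics/v10.png",np.hstack(A))
E
```

```text
-0.03 [ 0.637  -0.1723  0.108 ] [207.8027 171.867 ] [428.8591 316.8184]
-0.014 [ 0.6394 -0.1565  0.108 ] [210.5081 176.6105] [410.646  306.6759]
0 [ 0.6415 -0.1427  0.108 ] [212.9173 180.8347] [394.4409 297.6515]
0.014 [ 0.6436 -0.1288  0.108 ] [215.3666 185.1293] [377.9788 288.4841]
0.03 [ 0.646 -0.113  0.108] [218.2164 190.1259] [358.8425 277.8274]
```

View pics/v10.png

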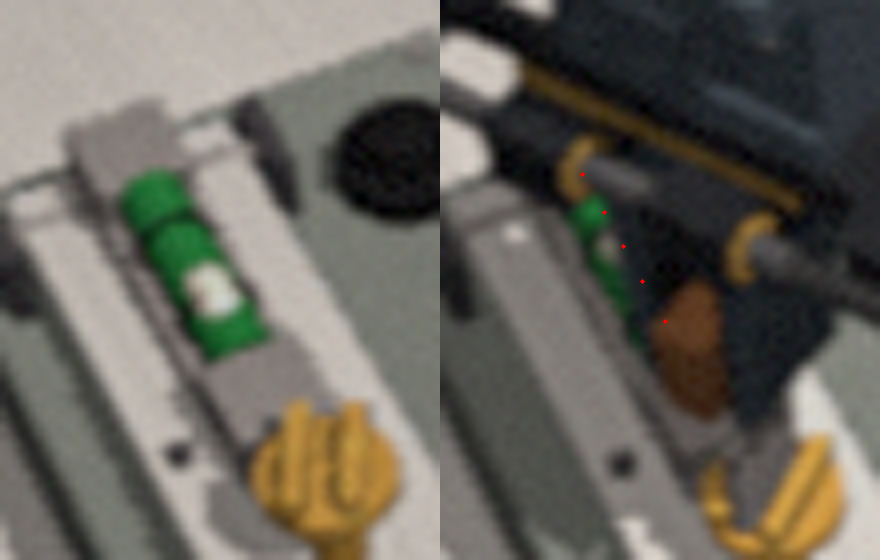

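```bash
python3 - <<'E'
from h import *
im=cv2.imread("pics/scene10.png")[168:200,200:225];a=cv2.resize(im,None,fx=18,fy=18,interpolation=cv2.INTER_CUBIC)
b=cv2.resize(cv2.imread("pics/scene0.png")[168:200,197:222],None,fx=18,fy=18,interpolation=cv2.INTER_CUBIC)[:,:350]
a=cv2.convertScaleAbs(a,alpha=1.6)
cv2.imwrite("pics/v10b.png",np.hstack([b,a])[:590])
cv2.imwrite("pics/v10s.png",cv2.resize(cv2.imread("pics/side10.png")[145:205,220:280],None,fx=9,fy=9))
E
```

```text
(no output)
```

View pics/v10b.png

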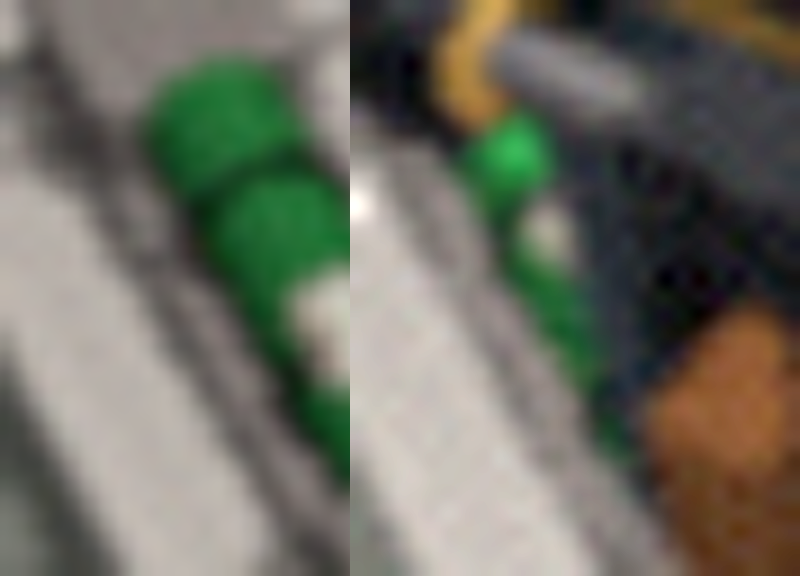

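View pics/v10s.png

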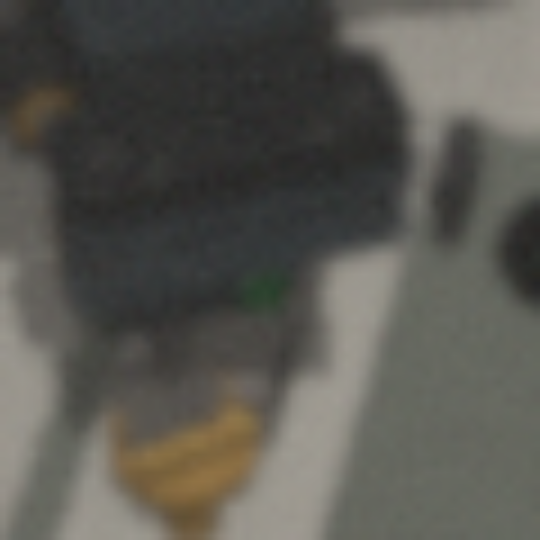

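>>> {"fn": "send_rows", "kwargs": {"plan": [0, 0.8, 0, 0, 0.07, 0, 0, 0, 0.8, 0, 0, 0.07, 0, 0, 0, 0.8, 0, 0, 0, 0, 0]}}

```text
t: 11.98
ee_pos: [0.6576, -0.0461, 0.1699]
tool_rot: [1.032, 1.304, -1.023]
contact_force: [-1.5, 1.4, 7.0]
width: 0.0161
```

```bash
cat > look.py <<'E'
from h import *
import sys
k=sys.argv[1]
s=manip.read_state();R=rep(s)
for n in("scene","wrist"): cv2.imwrite(f"pics/{n}{k}.png",manip.read_camera(n)[:,:,::-1])
a=cv2.convertScaleAbs(cv2.resize(cv2.imread(f"pics/scene{k}.png")[165:200,200:225],None,fx=16,fy=16,interpolation=cv2.INTER_CUBIC),alpha=1.6)
b=cv2.resize(cv2.imread(f"pics/wrist{k}.png")[200:340,325:425],None,fx=4,fy=4,interpolation=cv2.INTER_CUBIC)
cv2.imwrite(f"pics/v{k}.png",np.hstack([a,b]))
E
python3 look.py 11
```

```text
t 11.97 pos [ 0.6576 -0.0461  0.1699] toolx [ 0.0113 -0.002  -0.9999] yawY 0.2423 j [-0.087   0.4736  1.4334 -0.001   1.2232  1.2418] F [-1.4721  1.3668  6.985 ] M [0.3727 0.7587 0.0375] w 0.0161
```

View pics/v11.png

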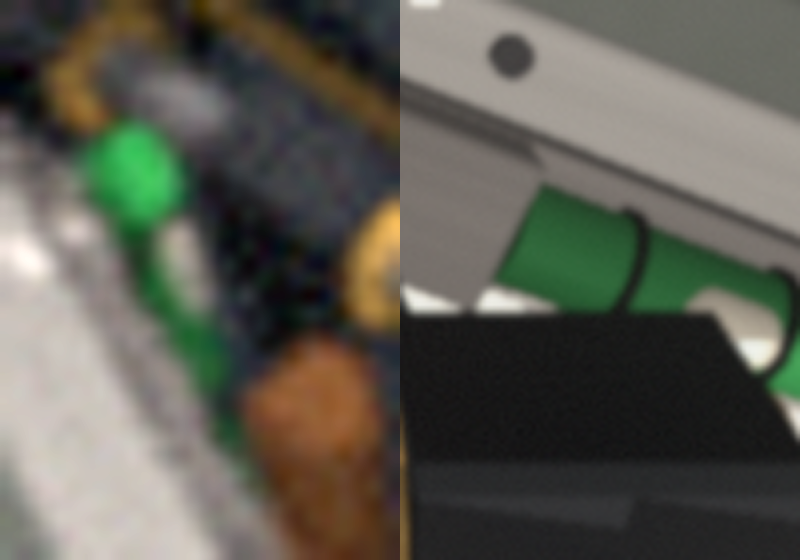

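The bubble is visible between the ring lines in the wrist crop, about 4–5 mm short on the far side. I need roughly 0.35 rad more.

>>> {"fn": "send_rows", "kwargs": {"plan": [0, 0.8, 0, 0, 0.08, 0, 0, 0, 0.8, 0, 0, 0.08, 0, 0, 0, 0.8, 0, 0, 0.08, 0, 0, 0, 0.8, 0, 0, 0.06, 0, 0, 0, 0.8, 0, 0, 0, 0, 0, 0, 0.8, 0, 0, 0, 0, 0, 0, 0.8, 0, 0, 0, 0, 0]}}

```text
t: 12.95
ee_pos: [0.6575, -0.0471, 0.17]
tool_rot: [1.26, 1.164, -1.247]
contact_force: [-2.3, 1.7, 7.0]
width: 0.0158
```

```bash
python3 look.py 12
```

```text
t 12.95 pos [ 0.6575 -0.0471  0.17  ] toolx [ 0.0149 -0.0051 -0.9999] yawY -0.0644 j [-0.087   0.4716  1.4367 -0.0041  1.218   1.5496] F [-2.3226  1.6667  6.9999] M [0.404  0.8018 0.1165] w 0.0158
```

View pics/v12.png

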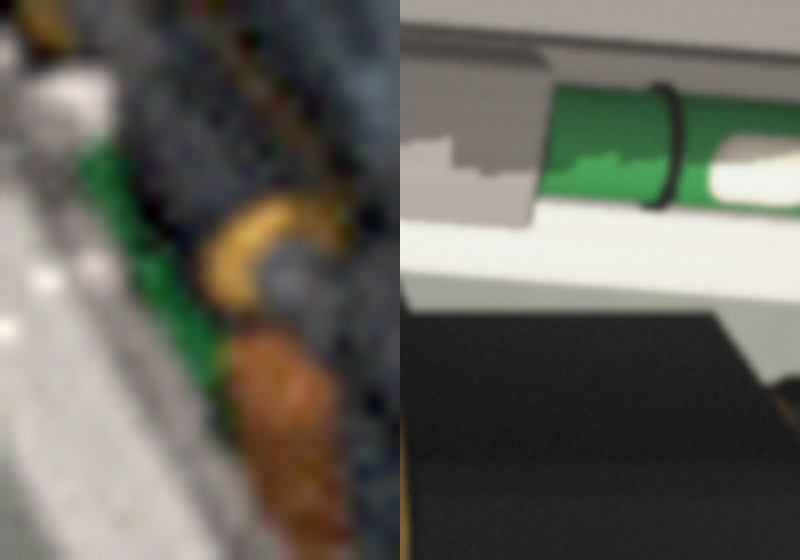

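View pics/wrist12.png

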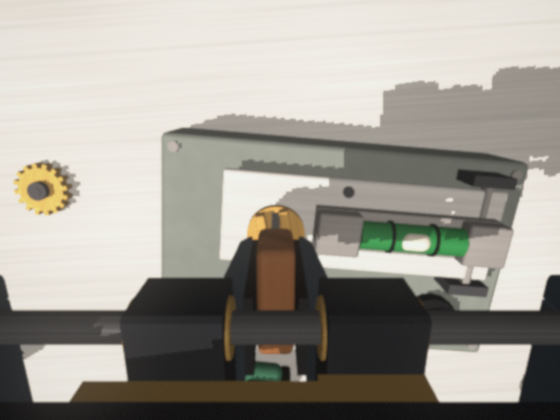

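Now the wrist camera sees the whole vial at (415,240). I'll measure bubble and lines.

```bash
cat > bub.py <<'E'
from h import *
import sys
im=cv2.imread(f"pics/wrist{sys.argv[1]}.png")[205:275,350:480]
cv2.imwrite("pics/vb%s.png"%sys.argv[1],cv2.resize(im,None,fx=6,fy=6,interpolation=cv2.INTER_CUBIC))
E
python3 bub.py 12
```

```text
(no output)
```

View pics/vb12.png

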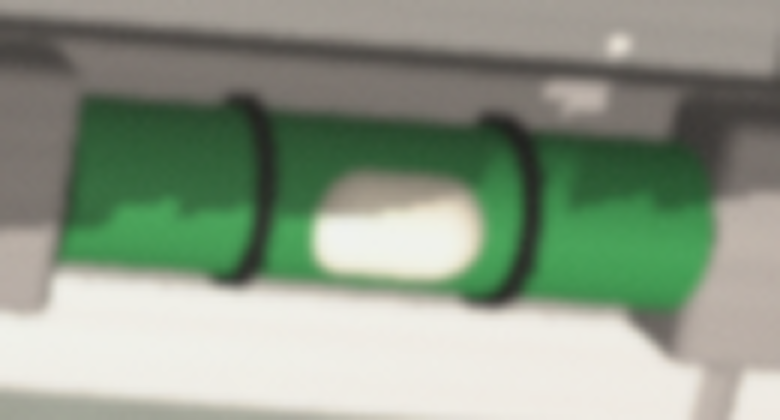

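>>> {"fn": "send_rows", "kwargs": {"plan": [0, 1, 0, 0, 0, 0, 0, 0, 1, 0, 0, 0, 0, 0, 0, 1, 0, 0, 0, 0, 0, 0, 1, 0, 0, 0, 0, 0, 0, 1, 0, 0, 0, 0, 0, 0, 1, 0, 0, 0, 0, 0]}}

```text
t: 13.8
ee_pos: [0.6573, -0.047, 0.17]
tool_rot: [1.26, 1.161, -1.244]
contact_force: [-2.7, 1.8, 7.1]
width: 0.0159
```

```bash
python3 look.py 13; python3 bub.py 13; python3 -c "
from h import *
for i in range(4): manip.read_camera('side')
rep(manip.read_state())"
```

```text
t 13.8 pos [ 0.6573 -0.047   0.17  ] toolx [ 0.0183 -0.0059 -0.9998] yawY -0.0628 j [-0.0867  0.4696  1.4403 -0.0046  1.213   1.5485] F [-2.6976  1.8172  7.0817] M [ 0.4067  0.9152 -0.0032] w 0.0159
t 14.1 pos [ 0.6573 -0.0471  0.1699] toolx [ 0.0182 -0.0059 -0.9998] yawY -0.0628 j [-0.0867  0.4696  1.4403 -0.0046  1.213   1.5485] F [-3.2771  0.969   7.2436] M [0.3404 0.8025 0.0408] w 0.0159
```

View pics/vb13.png

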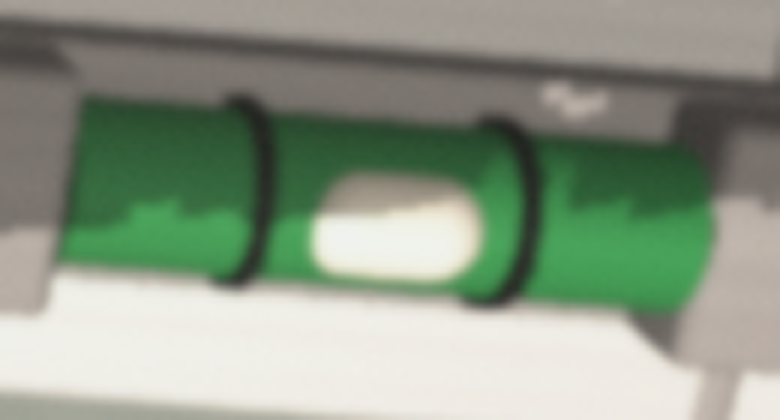

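View pics/scene13.png

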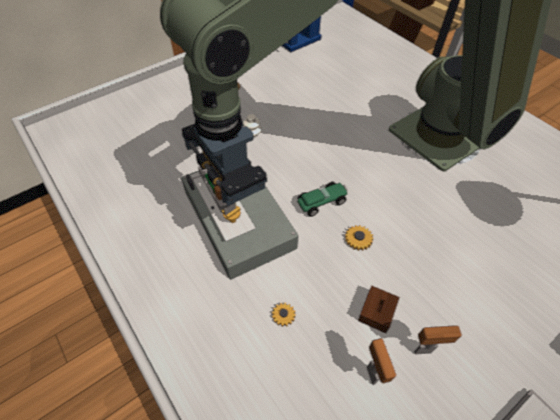

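The bubble is steady and centred between the lines: its edges are at 312–482 and the lines' inner edges at 272–524 in the crop. The other objects haven't moved, so I'm handing in.

```bash
python3 -c "
from h import *
print(manip.close_job());rep(manip.read_state())"
```

```text
the job is handed in; nothing more can be done
None
the job is handed in; nothing more can be done
```

I pulled the small upright key out of its block and fitted its blade into the foot-head slot. I then pressed the shelf fully down and turned the tool about 1.0 rad clockwise in all, until the bubble stood between the lines. The job was handed in at about 14.1 s of the 48 s, still gripping and pressing.

**Last checks:**
- **Bubble:** it is centred between the two lines to about 1 mm, and did not move over a further second of holding.
- **Pressing:** the wrist reads about 7 N upward, about 8.5 N on the head once the key's weight is added back. The highest reading was about 11 N, roughly 12.5 N with the weight. The tool height stayed at 170 mm at both forces, so the shelf is on its stop.
- **Grip:** the finger opening is still 15.9 mm, the thickness of the handle.
- **Other things:** the car, gears and other keys look unmoved in the last scene picture. The insulator is mostly behind the arm in it, so I could not check it there.

**Disagreements:**
- **Cameras:** the fixed cameras placed the key and head 3 to 5 mm away from where the wrist camera put them. I used the wrist camera, and the grasp and fit confirmed it.
- **Tilt:** the tool leans about 0.02 rad from vertical at the end, within the head's own allowance.

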